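# Refit the wound filter cartridge on the water filter head

## Robot

A 6-joint arm with a two-finger parallel gripper is mounted at the origin on a cart in front of the work surface, level with it; the furniture and walls round the work are solid. World frame = base frame: x ahead of the robot, y to its left, z up, the work surface at z = 0. Lengths are in mm, angles in rad, forces in N, time in s.
With the tool pointing down it reaches from about 400 to 925 mm from the base axis. Payload 12.5 kg.
Tool frame: the origin (TCP) lies at the centre of the arm's flange, where the gripper is bolted on; the fingertips stand 190 mm ahead of it and the grasp point (between the pads) lies 171 mm ahead of it; z points along the fingers, y is the line along which they close (so a half turn about z gives the same grasp; the last joint's range is limited). The gripper opens to 95 mm and grips with 3 to 60 N. Pads are 20 mm wide; open, the fingers measure 119 mm over their backs; the gripper's body (75 mm by 180 mm) begins 59 mm behind the grasp point.
Start: joints at [1.112, 0.491, 1.559, -0, 1.092, -0.106], TCP at [215.931, 586.514, 404.761] pointing down, gripper open.
Joint ranges: [-3.1, 3.1], [-0.84, 2.19], [0.05, 2.79], [-1.13, 4.28], [0.06, 2.93], [-2.69, 2.69]. Speed limits (rad/s): [2.22, 2.22, 2.79, 3.14, 3.14, 3.14].

## Interface

Orientations are given as [roll, pitch, yaw] about the fixed x, y, z axes, in that order (R = Rz(yaw) Ry(pitch) Rx(roll)).
In Python, from cell import env, read_camera, search_frame, cut_out gives the robot as it stands. The module is installed in compiled form; this text tells all that it offers.
- The arm moves only by the tool move_arm, never from a script. Its argument "commands" is a list of rows, each a list of 3 entries, a list of its own where there are three numbers: the shift along the world's x, y, z normalised to -1 to 1, where 1 is 0.03 m, then the turn about the world's z normalised to -1 to 1, where 1 is 0.08 rad, then the opening, from -1 (shut) to 1 (fully open), so that 0 is half open. A call has 1 to 20 rows; each row shifts and turns the commanded pose from where the row before left it; what a row does not reach is not made up. A row lasts 1/12 s, in which the tool goes at most 41.7 mm and 7.16 degrees, less where a joint would pass 70% of its speed; a pose out of reach is approached as far as the arm can. A call with a number of a shift or a turn outside -1 to 1 is refused whole. A call with a gripper value outside its range is refused whole. The fingers move at their own pace and stop on an object; the grip force is fixed at half the most. Time passes only in rows, so rows that do not move let the fingers close. It gives the time, the measured TCP pose, the force, the opening and the grip force at its end, in the units of the state.
- env.state(): the state, without advancing time (a new reading comes with each control period).
- read_camera(name): name is "scene" or "top"; returns a dict with "image" (420x560x3 uint8, red, green, blue), "fx", "fy", "cx", "cy" (pixels), "rvec" (rotation vector, rad) and "tvec" (3), from world to camera coordinates, as OpenCV has them. Camera axes: x right, y down, z forward; pixel columns grow to the right and rows downward; lengths in mm; the calibration is good to about 2 mm. A picture is of the moment at which its call begins. There is no depth.
- env.job_done(): hands the job in; it is judged then, once.
Trained networks look in a picture, given as the dict that the camera call returned (one of the last four; its "shot" number tells which), for a name from the list of things; names that differ only in an ending like _2 or _b are one class to them, and where a whole thing is asked for, a point or a joint stands for the part that bears it (a point fixed in the world has none). Each returns a list of dicts, best first, with "confidence" (0 to 1); they miss things now and then, are a little off and sometimes report something else, mostly with a low value. They report only what shows in the picture. A call takes as long as a camera call. They do not tell look-alikes from the thing itself.
- search_frame(thing, picture): "at" ([column, row] in pixels, amid what is visible of it).
- cut_out(thing, picture): "region" (420x560 bool, what is visible of it) and "at" ([column, row] in pixels, amid what is visible of it).
The state is a dict: "t": time; "joints": joint angles; "qvel": joint speeds; "tau": joint torques, N m; "eef_pos": TCP position; "tcp_rot": TCP orientation; "ft_force": force on the tool from outside, world axes, zero at the start; "moment": the same for the moment, N m; "opening": opening from 0.0 (shut) to 1.0 (fully open); "grip_force": force on a finger pad.
Only numpy, scipy, OpenCV 4.12 (cv2) and the standard library are available. Lean on these libraries where they do the work, as an engineer would, in place of code of your own. Each camera call takes 0.05 s, during which the arm holds its last target. There are 200 camera calls.

## Task

Lift the cord-wound filter cartridge straight up off its wooden draining post, slide it over the steel spigot of the white water filter head and turn it by its knurled collar until the hidden keyways in its underside drop over the spigot's two pins. Then push it fully home against the sprung seal plate and finish while still holding it pressed down there with the gripper: do not let go, because the spring lifts it again. Leave the mug, the tumbler, the tea canister and the mandarin where they stand.

Things in the scene. Friction and masses are not known exactly. Their poses are not given: they have to be found in the camera images.
- collar_mid (a point): On the axis of the loose filter cartridge (ring 60 mm tall, 0.11 to 0.23 kg), half-way up the grey finely ribbed collar that is its top 24 mm (diameter 62 mm; grip it across from above): 48 mm above its underside, 12 mm below its top. z up along the axis. Below the collar it is wound with pale cord, diameter 54 mm. At the start it stands on the post's foot, the post in its bore
- bore_mouth (a point): Centre of the cartridge's underside, mouth of its through bore of diameter 33 mm. Four keyways, 90 degrees apart, run from here 26 mm up the bore: 11 mm wide, reaching 23.5 mm from the axis. Unseen from above; their bearing is not given: feel for it by turning under a light push. At most 90 degrees, either way, brings them over the pins; they fit within about 5 degrees
- post_top (a point): Centre of the top of the fixed wooden draining post, 90 mm above the table; z up. Dowel diameter 24 mm; round foot of diameter 90 mm, 15 mm thick, on which the cartridge stands: the dowel ends 15 mm above the cartridge's top, and the cartridge must rise more than 75 mm to come clear
- spigot_top (a point): Centre of the top of the steel spigot of the fixed water filter head, 83 mm above the table; z up along the spigot. The head is a white round housing, diameter 110 mm, 26 mm tall, with two short hose stubs at this frame's +x. Spigot diameter 30 mm, tapering over its top 11 mm to a diameter of 16 mm. With the cartridge fully home, collar_mid lies 1 mm below this point
- pin_level (a point): On the spigot's axis, 57 mm above the table, level with the upper sides of its two pins: level steel pins of diameter 7 mm, on opposite sides along this frame's +y and -y, reaching 21 mm from the axis. An unkeyed cartridge rests with its underside at this height; keyed it drops 17 mm onto the seal plate, and pushed fully home it lies 23 mm below
- seal_plate (a joint): Travel in m of the grey sprung seal plate (ring of diameter 68 mm round the spigot's foot, top 40 mm above the table when up): 0 up, 0.006 pressed fully down to its stop. Its spring pushes up with 4 N at the top and 10 N at the stop, so the cartridge's weight alone does not move it. Grip the collar firmly (about 50 N): it creeps in a weak grip
- mug_coffee: Striped mug, 95 mm tall, a bystander; origin under its middle
- tumbler: Clear glass tumbler, 79 mm wide and 90 mm tall, a bystander; origin at the centre of its underside
- tea_canister: Pale round canister with a wooden lid, 87 mm wide and 120 mm tall, a bystander; origin at the centre of its underside
- mandarin: Mandarin, 55 mm wide and 48 mm tall, a bystander; origin at its underside
Mind the look-alikes: they are no part of the job. Leave any blue or pink look-alike of the part that bears collar_mid alone.

How it is judged:
By the outcome, as a careful person would: the job done as asked, in the order asked, and still so for the second after the job is handed in, while the arm keeps its last pose, push and grip.
It also fails if it takes over 51 s, if anything falls off the work surface, if the arm or the gripper's body presses on something with over 40 N, if the wrist force passes 120 N, or if a joint passes its speed limit or range.

## Working session

There is one attempt and no reset: what is moved stays moved. The work goes in short steps, Python scripts to look and compute and a tool call to move; the robot and the scene stay as the last step left them, time stands still between calls to the robot, and variables do not carry over. Pictures are saved under pics/ and viewed, at most 10 in all, crops included, and the job is handed in when it is done.

Besides the shell and the picture viewer there is one more tool, called after "Request:" in YAML: its name, and indented under it one key for each argument. move_arm: Moves the arm, as the interface text tells. Its arguments: {"type":"object","properties":{"commands":{"type":"array","items":{"type":"array"}}},"required":["commands"]}

```bash
mkdir -p pics; python3 - <<'E'
from cell import env, read_camera, search_frame
import cv2,numpy as np
s=env.state();print(s)
for n in("scene","top"):
    p=read_camera(n);cv2.imwrite(f"pics/{n}0.png",p["image"][:,:,::-1])
    print(n,p["fx"],p["fy"],p["cx"],p["cy"],p["rvec"],p["tvec"])
    for th in("collar_mid","post_top","spigot_top","pin_level","seal_plate","mug_coffee","tumbler","tea_canister","mandarin"):
        print(th,[(np.round(d["at"]).tolist(),round(d["confidence"],2)) for d in search_frame(th,p)[:4]])
E
```

```text
{'t': 0.0, 'joints': array([ 1.11240727e+00,  4.91536706e-01,  1.55944683e+00,  1.80456870e-05,
        1.09168199e+00, -1.05600099e-01]), 'qvel': array([ 1.69212437e-03, -2.79721708e-04, -3.32220215e-04, -1.34854014e-03,
        9.02880913e-05,  1.17677820e-03]), 'tau': array([ 3.82695162e-04, -6.12668824e+01, -2.58185220e+01,  6.92812004e-02,
        4.83043666e-02, -9.42753331e-05]), 'eef_pos': array([215.90949529, 586.48439731, 404.17673372]), 'tcp_rot': array([-3.14052744e+00, -1.29001056e-04,  2.78879530e+00]), 'ft_force': array([ 0.08619291,  0.29707142, -0.70838805]), 'moment': array([ 0.01435744, -0.00920068,  0.00429332]), 'grip_force': 0.0, 'opening': 0.9966762735622503}
scene 436.83674376191834 436.83674376191834 280.94755079084223 207.7572430442075 [ 1.92625523 -0.8628528   0.49389931] [-435.35028355  270.94173988  777.97486737]
collar_mid [([146.0, 221.0], 0.81), ([250.0, 212.0], 0.77), ([225.0, 198.0], 0.74), ([189.0, 202.0], 0.69)]
post_top [([184.0, 219.0], 0.72)]
spigot_top [([260.0, 249.0], 0.84)]
pin_level [([263.0, 254.0], 0.75)]
seal_plate [([263.0, 248.0], 0.51)]
mug_coffee [([369.0, 303.0], 0.71)]
tumbler [([341.0, 207.0], 0.57), ([366.0, 304.0], 0.5)]
tea_canister [([290.0, 180.0], 0.59)]
mandarin [([207.0, 238.0], 0.9)]
top 533.0612465959223 533.0612465959223 280.06045800894356 204.58474218947129 [ 2.17535269 -2.11050488  0.1846564 ] [ -55.2958215   580.20826605 1364.05006335]
collar_mid [([140.0, 234.0], 0.94), ([175.0, 279.0], 0.92), ([199.0, 197.0], 0.86), ([185.0, 236.0], 0.85)]
post_top [([191.0, 239.0], 0.56)]
spigot_top [([296.0, 240.0], 0.9)]
pin_level [([296.0, 240.0], 0.92)]
seal_plate [([298.0, 246.0], 0.91)]
mug_coffee [([413.0, 253.0], 0.82)]
tumbler [([318.0, 147.0], 0.95)]
tea_canister [([241.0, 135.0], 0.8)]
mandarin [([244.0, 261.0], 0.87)]
```

```bash
python3 - <<'E'
import cv2
a=cv2.imread("pics/scene0.png");b=cv2.imread("pics/top0.png")
cv2.imwrite("pics/s1.png",cv2.resize(a[130:340,100:420],(800,525),interpolation=3))
cv2.imwrite("pics/t1.png",cv2.resize(b[90:310,100:440],(800,518),interpolation=3))
E
```

```text
(no output)
```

View pics/s1.png

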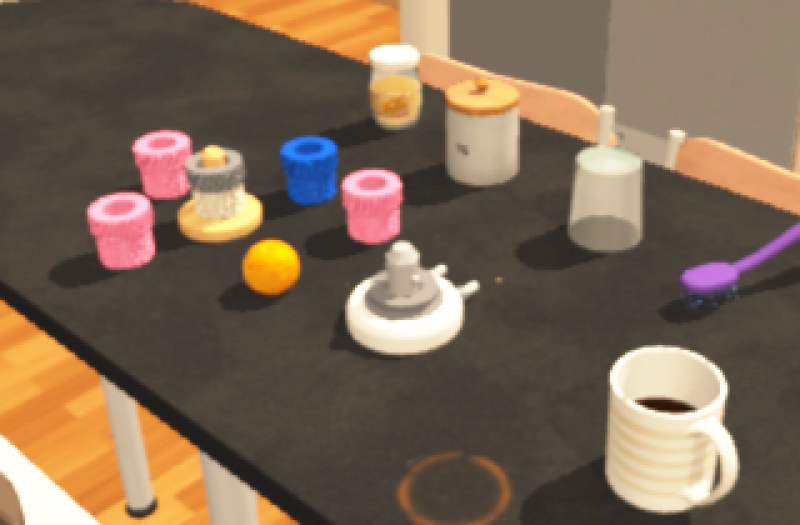

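View pics/t1.png

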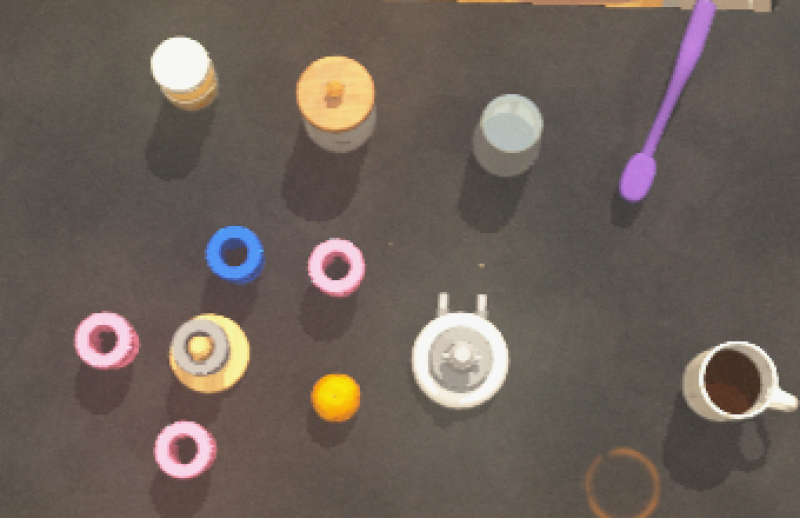

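Candidates for the cartridge, in top-picture pixels: pink (140,234), pink (175,279), pink (241,203), blue (199,197) and grey-collared (185,237). The last one fits, because it has a grey collar over pale cord and stands on the wooden post with the dowel in its bore. I'll confirm it in a crop and measure.

```bash
cat > h.py <<'E'
import numpy as np,cv2
def cam(p):
    R,_=cv2.Rodrigues(np.array(p["rvec"],float));return R,np.array(p["tvec"],float).ravel(),np.array([[p["fx"],0,p["cx"]],[0,p["fy"],p["cy"]],[0,0,1]])
def at_z(p,uv,z):
    R,t,K=cam(p);d=R.T@np.linalg.inv(K)@[uv[0],uv[1],1];c=-R.T@t
    return c+d*(z-c[2])/d[2]
def proj(p,X):
    R,t,K=cam(p);x=K@(R@np.array(X,float)+t);return x[:2]/x[2]
E
python3 - <<'E'
from cell import *
from h import *
T=read_camera("top");S=read_camera("scene")
for p,n in((T,"top"),(S,"scene")):
    R,t,K=cam(p);print(n,"cam at",-R.T@t)
    for th,z in(("collar_mid",63),("post_top",90),("spigot_top",83),("seal_plate",38),("mug_coffee",48),("tumbler",45),("tea_canister",60),("mandarin",24)):
        for d in cut_out(th,p)[:5]:
            ys,xs=np.nonzero(d["region"]);(c,r)=cv2.minEnclosingCircle(np.c_[xs,ys].astype(np.float32))
            print(th,round(d["confidence"],2),np.round(d["at"]),len(xs),np.round(at_z(p,d["at"],z)[:2]),"col",p["image"][d["region"]].mean(0).round())
a=T["image"][190:290,125:245,::-1];b=S["image"][170:270,140:300,::-1]
cv2.imwrite("pics/c2.png",np.vstack([cv2.resize(T["image"][195:275,130:340,::-1],(735,280),interpolation=2),cv2.resize(S["image"][175:265,130:340,::-1],(735,315),interpolation=2)]))
E
```

```text
top cam at [ 356.16509165  -24.77937842 1439.74450688]
collar_mid 0.98 [175. 278.] 370 [382. 226.] col [236. 187. 203.]
collar_mid 0.91 [186. 234.] 400 [494. 202.] col [202. 186. 166.]
collar_mid 0.8 [242. 199.] 377 [590.  64.] col [233. 183. 200.]
collar_mid 0.58 [202. 194.] 420 [600. 167.] col [ 79. 127. 207.]
post_top 0.86 [196. 240.] 487 [476. 173.] col [232. 205. 134.]
spigot_top 0.64 [295. 241.] 1409 [483. -79.] col [219. 213. 203.]
spigot_top 0.47 [180. 238.] 397 [482. 214.] col [201. 184. 166.]
seal_plate 0.67 [295. 244.] 371 [479. -80.] col [199. 190. 178.]
mug_coffee 0.72 [413. 252.] 1169 [ 466. -390.] col [147. 131. 115.]
tumbler 0.42 [180. 239.] 349 [483. 220.] col [199. 184. 169.]
tea_canister 0.57 [242. 134.] 1125 [767.  70.] col [214. 176. 119.]
mandarin 0.76 [241. 260.] 336 [435.  61.] col [237. 182.  20.]
scene cam at [-111.23376364 -698.91604569  606.07557364]
collar_mid 0.97 [224. 198.] 522 [555. 124.] col [ 34.  90. 184.]
collar_mid 0.88 [249. 212.] 570 [549.  19.] col [245. 145. 162.]
collar_mid 0.84 [164. 196.] 496 [457. 259.] col [239. 141. 157.]
collar_mid 0.78 [189. 207.] 524 [464. 158.] col [192. 170. 139.]
collar_mid 0.63 [148. 218.] 632 [361. 186.] col [245. 146. 164.]
post_top 0.64 [183. 222.] 378 [381.  65.] col [241. 204. 117.]
spigot_top 0.71 [259. 252.] 1465 [ 418. -148.] col [217. 206. 188.]
seal_plate 0.8 [258. 246.] 264 [480. -82.] col [183. 168. 150.]
mug_coffee 0.77 [365. 302.] 2821 [ 467. -381.] col [228. 212. 181.]
tumbler 0.86 [341. 206.] 1093 [ 753. -123.] col [189. 176. 150.]
tumbler 0.75 [260. 252.] 1524 [ 458. -110.] col [215. 203. 186.]
tea_canister 0.67 [291. 182.] 1159 [755.  54.] col [203. 173. 129.]
mandarin 0.57 [205. 236.] 392 [438.  64.] col [238. 167.  10.]
```

View pics/c2.png

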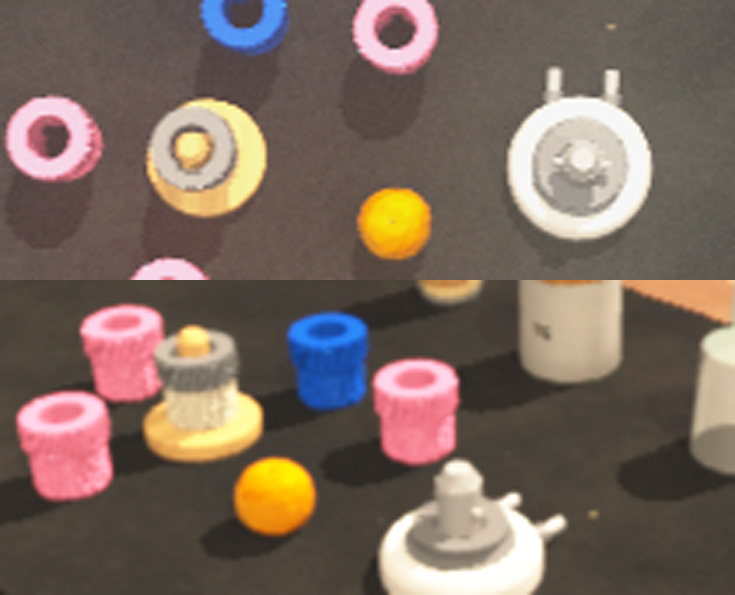

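```bash
cat > m.py <<'E'
from cell import *
from h import *
T=read_camera("top");S=read_camera("scene")
def fitell(p,box,lo,sat,hi=256):
    x0,y0,x1,y1=box;im=p["image"][y0:y1,x0:x1].astype(int)
    m=((im.min(2)>lo)&(im.max(2)<hi)&(im.max(2)-im.min(2)<sat)).astype(np.uint8)
    n,l,st,c=cv2.connectedComponentsWithStats(m);k=1+st[1:,4].argmax()
    cs,_=cv2.findContours((l==k).astype(np.uint8),0,1);e=cv2.fitEllipse(cv2.convexHull(max(cs,key=len)))
    return np.array(e[0])+[x0,y0],e[1],st[k,4]
e=fitell(T,(165,215,205,260),115,45);print("collar top",e,at_z(T,e[0],75))
h=fitell(T,(268,216,325,275),150,60);print("housing",h,[at_z(T,h[0],z).round(1) for z in(13,20,26)])
print("spigot px",at_z(T,(296.6,239.9),83),"stubs",at_z(T,(288.3,215),15),at_z(T,(305.3,215),15))
E
cat > ov.py <<'E'
from m import *
import sys
C=np.array([float(sys.argv[1]),float(sys.argv[2])]);H=np.array([float(sys.argv[3]),float(sys.argv[4])]);out=[]
for p,b in((T,(165,212,330,275)),(S,(170,180,310,275))):
    k=5;x0,y0,x1,y1=b;im=cv2.resize(p["image"][y0:y1,x0:x1,::-1],None,fx=k,fy=k,interpolation=2)
    for c,r,z,col in((C,31,75,(0,0,255)),(C,12,90,(255,0,0)),(C,45,15,(0,255,0)),(H,55,20,(0,0,255)),(H,34,40,(0,255,0)),(H,8,83,(255,0,0)),(H,15,72,(255,0,255))):
        q=np.array([(proj(p,[c[0]+r*np.cos(a),c[1]+r*np.sin(a),z])-[x0,y0]+.5)*k for a in np.linspace(0,6.3,60)])
        cv2.polylines(im,[q.round().astype(int).reshape(-1,1,2)],True,col,1)
    out.append(cv2.resize(im,(min(800,im.shape[1]),round(im.shape[0]*min(800,im.shape[1])/im.shape[1]))))
w=max(o.shape[1] for o in out);out=[cv2.copyMakeBorder(o,0,0,0,w-o.shape[1],0) for o in out]
o=np.vstack(out);s=min(1,600/o.shape[0]);cv2.imwrite(sys.argv[5],cv2.resize(o,None,fx=s,fy=s,interpolation=3))
E
python3 m.py
```

```text
collar top (array([184.6147995 , 236.81377792]), (23.219078063964844, 24.1915340423584), np.int32(315)) [485.78753224 204.55353644  75.        ]
housing (array([295.37583733, 238.63750648]), (40.56604766845703, 49.78651809692383), np.int32(1218)) [array([495.8, -81.8,  13. ]), array([495.1, -81.6,  20. ]), array([494.6, -81.3,  26. ])]
spigot px [485.84161992 -82.23787649  83.        ] stubs [559.01350027 -61.07895887  15.        ] [ 560.44249565 -106.98753346   15.        ]
```

```bash
python3 ov.py 486 204.5 486 -82 pics/o3.png; python3 -c "
from m import *
print(at_z(T,(295.6,243),20))"
```

```text
collar top (array([184.65185928, 236.80101585]), (23.167543411254883, 24.160066604614258), np.int32(316)) [485.82318327 204.46074705  75.        ]
housing (array([295.36885643, 238.64545441]), (40.578330993652344, 49.78096008300781), np.int32(1220)) [array([495.8, -81.8,  13. ]), array([495.1, -81.5,  20. ]), array([494.5, -81.3,  26. ])]
spigot px [485.84161992 -82.23787649  83.        ] stubs [559.01350027 -61.07895887  15.        ] [ 560.44249565 -106.98753346   15.        ]
collar top (array([184.55173874, 236.73604393]), (23.256893157958984, 23.80775260925293), np.int32(316)) [485.98214981 204.7261521   75.        ]
housing (array([295.36885643, 238.64545441]), (40.578330993652344, 49.78096008300781), np.int32(1221)) [array([495.8, -81.8,  13. ]), array([495.1, -81.5,  20. ]), array([494.5, -81.3,  26. ])]
spigot px [485.84161992 -82.23787649  83.        ] stubs [559.01350027 -61.07895887  15.        ] [ 560.44249565 -106.98753346   15.        ]
[483.49415929 -82.43803316  20.        ]
```

View pics/o3.png

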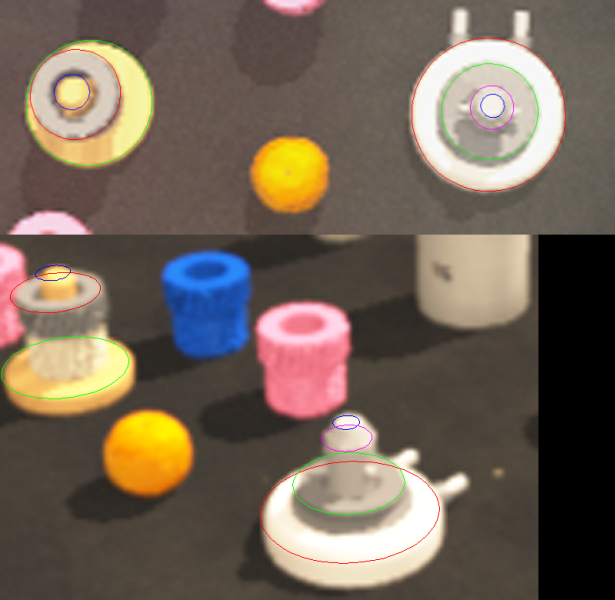

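The crop confirms the grey-collared one. I put the cartridge and post near (486.5, 204) and the spigot near (486, −82). Next I move above the post.

Request:
move_arm:
  commands:
    - [[0.6, -0.85, -0.16], -0.33, 1]
    - [[0.6, -0.85, -0.16], -0.33, 1]
    - [[0.6, -0.85, -0.16], -0.33, 1]
    - [[0.6, -0.85, -0.16], -0.33, 1]
    - [[0.6, -0.85, -0.16], -0.33, 1]
    - [[0.6, -0.85, -0.16], -0.33, 1]
    - [[0.6, -0.85, -0.16], -0.33, 1]
    - [[0.6, -0.85, -0.16], -0.33, 1]
    - [[0.6, -0.85, -0.16], -0.33, 1]
    - [[0.6, -0.85, -0.16], -0.33, 1]
    - [[0.6, -0.85, -0.16], -0.33, 1]
    - [[0.6, -0.85, -0.16], -0.33, 1]
    - [[0.6, -0.85, -0.16], -0.33, 1]
    - [[0.6, -0.85, -0.16], -0.33, 1]
    - [[0.6, -0.85, -0.16], -0.33, 1]
    - [[0, 0, 0], 0, 1]
    - [[0, 0, 0], 0, 1]

```text
t: 3.62
eef_pos: [486.6, 202.9, 332.5]
tcp_rot: [-3.141, -0.0, 2.39]
ft_force: [-0.4, 0.2, 0.9]
opening: 1.001
grip_force: 0.0
```

Request:
move_arm:
  commands:
    - [[0, 0.02, -0.6], 0, 1]
    - [[0, 0.01, -0.7], 0, 1]
    - [[0, 0, -0.7], 0, 1]
    - [[0, 0, -0.7], 0, 1]
    - [[0, 0, -0.58], 0, 1]
    - [[0, 0, 0], 0, 1]
    - [[0, 0, 0], 0, 1]

```text
t: 4.2
eef_pos: [485.6, 205.7, 234.3]
tcp_rot: [-3.141, -0.001, 2.394]
ft_force: [0.2, -0.4, 0.1]
opening: 0.997
grip_force: 0.0
```

```bash
python3 - <<'E'
from cell import *
from h import *
T=read_camera("top");S=read_camera("scene")
a=cv2.resize(T["image"][205:270,150:225,::-1],(400,347),interpolation=2);b=cv2.resize(S["image"][160:235,150:230,::-1],(370,347),interpolation=2)
cv2.imwrite("pics/g4.png",np.hstack([a,b]))
s=env.state();print(s["eef_pos"],s["ft_force"])
E
```

```text
[485.91133294 205.47138436 235.4431456 ] [-0.39432684  0.50089532 -0.2349371 ]
```

View pics/g4.png

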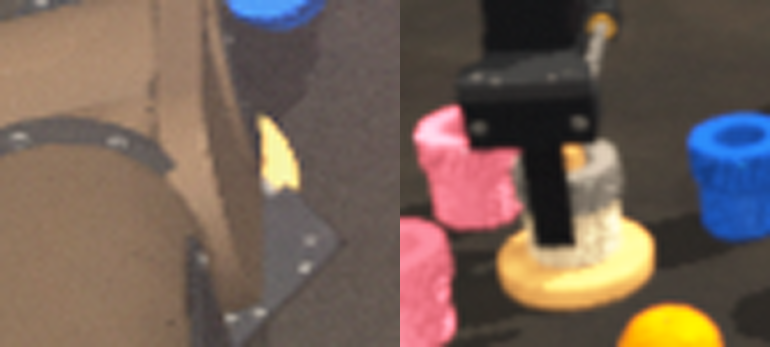

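The picture shows the near finger at about (555,180) across the collar (520–622). That is within about 2 mm of the expected centre line, with no contact. I'll close on it.

Request:
move_arm:
  commands:
    - [[0.03, -0.05, 0], 0, 1]
    - [[0, 0, 0], 0, -1]
    - [[0, 0, 0], 0, -1]
    - [[0, 0, 0], 0, -1]
    - [[0, 0, 0], 0, -1]
    - [[0, 0, 0], 0, -1]
    - [[0, 0, 0], 0, -1]
    - [[0, 0, 0], 0, -1]
    - [[0, 0, 0], 0, -1]

```text
t: 5.05
eef_pos: [486.9, 203.4, 234.4]
tcp_rot: [3.141, 0.0, 2.393]
ft_force: [-0.1, 0.0, 1.7]
opening: 0.657
grip_force: 30.0
```

Request:
move_arm:
  commands:
    - [[0, 0, 0.3], 0, -1]
    - [[0, 0, 0.5], 0, -1]
    - [[0, 0, 0.6], 0, -1]
    - [[0, 0, 0.6], 0, -1]
    - [[0, 0, 0.6], 0, -1]
    - [[0, 0, 0.6], 0, -1]
    - [[0, 0, 0.3], 0, -1]
    - [[0, 0, 0], 0, -1]
    - [[0, 0, 0], 0, -1]

```text
t: 5.8
eef_pos: [486.6, 203.3, 339.3]
tcp_rot: [3.141, 0.0, 2.393]
ft_force: [0.5, 0.5, -1.5]
opening: 0.656
grip_force: 30.0
```

Request:
move_arm:
  commands:
    - [[0, -0.4, 0], 0, -1]
    - [[0, -0.8, 0], 0, -1]
    - [[0, -0.9, 0], 0, -1]
    - [[0, -0.9, 0], 0, -1]
    - [[0, -0.9, 0], 0, -1]
    - [[0, -0.9, 0], 0, -1]
    - [[0, -0.9, 0], 0, -1]
    - [[0, -0.9, 0], 0, -1]
    - [[0, -0.9, 0], 0, -1]
    - [[0, -0.9, 0], 0, -1]
    - [[0, -0.7, 0], 0, -1]
    - [[0, -0.4, 0], 0, -1]
    - [[0, 0, 0], 0, -1]
    - [[0, 0, 0], 0, -1]
    - [[0, 0, 0], 0, -1]

```text
t: 7.05
eef_pos: [486.7, -81.0, 338.9]
tcp_rot: [-3.141, -0.001, 2.393]
ft_force: [0.6, 0.3, -1.7]
opening: 0.655
grip_force: 30.0
```

```bash
python3 - <<'E'
from cell import *
from h import *
T=read_camera("top");S=read_camera("scene")
x0,y0,k=215,170,6
im=cv2.resize(S["image"][y0:270,x0:310,::-1],None,fx=k,fy=k,interpolation=2)
s=env.state();e=s["eef_pos"];print(e,s["ft_force"])
for c,r,z,col in((e,31,e[2]-159,(0,0,255)),(e,27,e[2]-219,(0,255,0)),((486,-82),8,83,(255,0,0)),((486,-82),15,72,(255,0,255))):
    q=np.array([(proj(S,[c[0]+r*np.cos(a),c[1]+r*np.sin(a),z])-[x0,y0]+.5)*k for a in np.linspace(0,6.3,60)])
    cv2.polylines(im,[q.round().astype(int).reshape(-1,1,2)],True,col,1)
cv2.imwrite("pics/s5.png",im)
E
```

```text
[486.75993    -80.71328848 339.19192216] [ 0.09351654  0.38753936 -1.55360436]
```

View pics/s5.png

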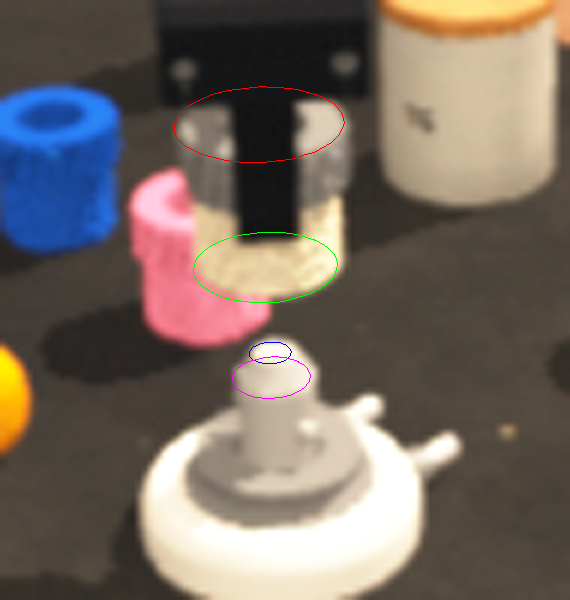

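Request:
move_arm:
  commands:
    - [[0, -0.04, -0.3], 0, -1]
    - [[0, 0, -0.5], 0, -1]
    - [[0, 0, -0.4], 0, -1]
    - [[0, 0, -0.2], 0, -1]
    - [[0, 0, -0.2], 0, -1]
    - [[0, 0, -0.2], 0, -1]
    - [[0, 0, 0], 0, -1]
    - [[0, 0, 0], 0, -1]

```text
t: 7.82
eef_pos: [486.9, -82.7, 285.3]
tcp_rot: [-3.142, -0.0, 2.393]
ft_force: [-0.4, -0.7, -1.5]
opening: 0.657
grip_force: 30.0
```

Request:
move_arm:
  commands:
    - [[0, 0, -0.15], 0, -1]
    - [[0, 0, -0.08], 0, -1]
    - [[0, 0, -0.05], 0, -1]
    - [[0, 0, -0.03], 0, -1]
    - [[0, 0, -0.03], 0, -1]
    - [[0, 0, 0], 0, -1]

```text
t: 8.32
eef_pos: [486.9, -82.9, 276.0]
tcp_rot: [3.141, 0.001, 2.393]
ft_force: [-2.9, -0.2, 10.2]
opening: 0.657
grip_force: 30.0
```

Request:
move_arm:
  commands:
    - [[-0.01, 0, 0], -0.5, -1]
    - [[0, 0, 0], -0.5, -1]
    - [[0, 0, 0], -0.5, -1]
    - [[0, 0, 0], -0.5, -1]
    - [[0, 0, 0], -0.5, -1]
    - [[0, 0, 0], -0.5, -1]
    - [[0, 0, 0], 0, -1]

```text
t: 8.9
eef_pos: [486.8, -82.9, 276.0]
tcp_rot: [3.14, 0.002, 2.15]
ft_force: [0.2, 0.4, 8.3]
opening: 0.653
grip_force: 30.0
```

```bash
python3 -c "
from cell import env
s=env.state();print(s['eef_pos'],s['ft_force'],s['moment'],s['tcp_rot'][2])"
```

```text
[486.80593368 -82.90581981 276.0189791 ] [0.18470865 0.37484932 8.26204019] [-0.07962445  0.09178746 -0.1296907 ] 2.150205293397173
```

Request:
move_arm:
  commands:
    - [[0, 0, 0], -0.5, -1]
    - [[0, 0, 0], -0.5, -1]
    - [[0, 0, 0], -0.5, -1]
    - [[0, 0, 0], -0.5, -1]
    - [[0, 0, 0], -0.5, -1]
    - [[0, 0, 0], -0.5, -1]
    - [[0, 0, 0], 0, -1]

```text
t: 9.48
eef_pos: [486.6, -82.8, 275.4]
tcp_rot: [3.141, 0.0, 1.911]
ft_force: [1.0, -0.5, 0.1]
opening: 0.655
grip_force: 30.0
```

Request:
move_arm:
  commands:
    - [[0, 0, -0.04], 0, -1]
    - [[0, 0, -0.04], 0, -1]
    - [[0, 0, 0], 0, -1]

```text
t: 9.73
eef_pos: [486.8, -82.8, 273.7]
tcp_rot: [3.14, 0.001, 1.914]
ft_force: [-0.1, 1.8, 13.0]
opening: 0.653
grip_force: 30.0
```

```bash
python3 -c "
from cell import env
s=env.state();print(s['eef_pos'],s['ft_force'],s['moment'],s['tcp_rot'][2])"
```

```text
[486.76470222 -82.83857452 273.69984329] [-0.12751604  1.80212753 12.95891198] [ 0.09491191  0.2558767  -0.24418005] 1.9138802530209975
```

Request:
move_arm:
  commands:
    - [[0, 0, 0], 0.3, -1]
    - [[0, 0, 0], 0.3, -1]
    - [[0, 0, 0], 0, -1]

```text
t: 9.98
eef_pos: [486.7, -82.8, 274.0]
tcp_rot: [3.14, 0.001, 1.963]
ft_force: [-2.5, 2.0, 21.5]
opening: 0.649
grip_force: 30.0
```

```bash
python3 -c "
from cell import env
s=env.state();print(s['eef_pos'],s['ft_force'],s['moment'],s['tcp_rot'][2])"
```

```text
[486.72399546 -82.76930987 274.03819476] [-2.47173924  1.96090152 21.53961788] [ 0.42455961  0.70370868 -0.29720675] 1.9626628737561955
```

```bash
cat > look.py <<'E'
from cell import *
from h import *
import sys
S=read_camera("scene");x0,y0,k=215,170,6
im=cv2.resize(S["image"][y0:270,x0:310,::-1],None,fx=k,fy=k,interpolation=2)
s=env.state();e=s["eef_pos"];print(e,s["ft_force"],s["moment"],s["tcp_rot"][2])
for c,r,z,col in((e,31,e[2]-159,(0,0,255)),(e,27,e[2]-219,(0,255,0)),((486,-82),34,40,(255,0,0))):
    q=np.array([(proj(S,[c[0]+r*np.cos(a),c[1]+r*np.sin(a),z])-[x0,y0]+.5)*k for a in np.linspace(0,6.3,60)])
    cv2.polylines(im,[q.round().astype(int).reshape(-1,1,2)],True,col,1)
cv2.imwrite(sys.argv[1],im)
E
python3 look.py pics/s6.png
```

```text
[486.74019026 -82.73524498 274.16090534] [-2.82123115  3.48836085 22.67018311] [ 0.32825424  0.7085537  -0.35164216] 1.9619307966596247
```

View pics/s6.png

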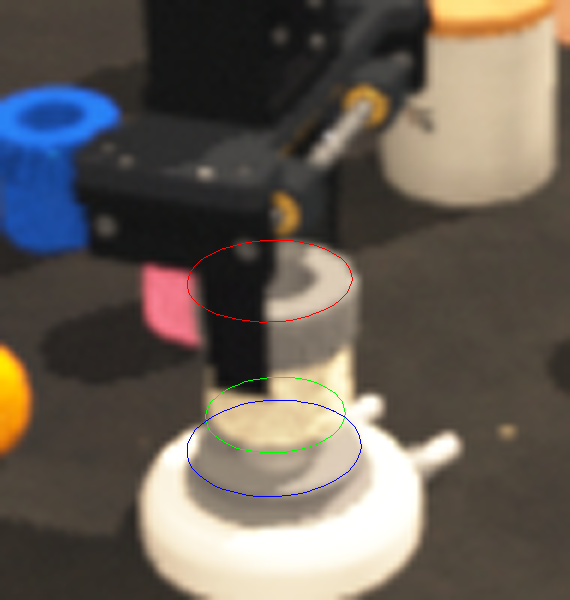

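Request:
move_arm:
  commands:
    - [[0, 0, 0.02], -0.3, -1]
    - [[0, 0, 0], -0.3, -1]
    - [[0, 0, 0], -0.3, -1]
    - [[0, 0, 0], -0.3, -1]
    - [[0, 0, 0], 0, -1]

```text
t: 10.45
eef_pos: [486.7, -82.9, 273.6]
tcp_rot: [3.141, 0.0, 1.864]
ft_force: [0.4, -1.8, 4.2]
opening: 0.653
grip_force: 30.0
```

```bash
cat > st.py <<'E'
from cell import env
s=env.state();print(s['t'],s['eef_pos'].round(2),s['ft_force'].round(1),s['moment'].round(2),s['tcp_rot'].round(3),s['joints'][5].round(2))
E
python3 st.py
```

```text
10.45 [486.66 -82.87 273.56] [ 0.4 -1.8  4.2] [-0.25 -0.11 -0.21] [3.141 0.    1.864] -0.6
```

Request:
move_arm:
  commands:
    - [[0, 0, -0.05], 0, -1]
    - [[0, 0, -0.05], 0, -1]
    - [[0, 0, 0], 0, -1]

```text
t: 10.7
eef_pos: [486.6, -82.9, 270.5]
tcp_rot: [3.141, 0.0, 1.865]
ft_force: [1.3, -1.8, -0.2]
opening: 0.656
grip_force: 30.0
```

```bash
python3 st.py
```

```text
10.7 [486.62 -82.87 270.51] [ 1.3 -1.8 -0.2] [-0.28 -0.37 -0.64] [3.141 0.    1.865] -0.6
```

Request:
move_arm:
  commands:
    - [[0, 0, -0.08], 0, -1]
    - [[0, 0, -0.08], 0, -1]
    - [[0, 0, -0.08], 0, -1]
    - [[0, 0, 0], 0, -1]

```text
t: 11.03
eef_pos: [486.6, -82.9, 263.1]
tcp_rot: [3.141, 0.0, 1.865]
ft_force: [2.7, -2.8, -8.0]
opening: 0.657
grip_force: 30.0
```

```bash
python3 st.py
```

```text
11.0333 [486.6  -82.89 263.12] [ 2.7 -2.8 -8. ] [-0.43 -0.67 -0.55] [3.141 0.    1.865] -0.6
```

Request:
move_arm:
  commands:
    - [[0.02, -0.02, -0.05], 0, -1]
    - [[0, 0, -0.05], 0, -1]
    - [[0, 0, -0.05], 0, -1]
    - [[0, 0, 0], 0, -1]
    - [[0, 0, 0], 0, -1]

```text
t: 11.45
eef_pos: [487.0, -83.4, 258.5]
tcp_rot: [-3.141, -0.0, 1.865]
ft_force: [-0.0, -1.6, 3.0]
opening: 0.655
grip_force: 30.0
```

```bash
python3 st.py
```

```text
11.45 [487.04 -83.43 258.5 ] [-0.  -1.6  3. ] [-0.23  0.03 -0.58] [-3.141 -0.     1.865] -0.6
```

Request:
move_arm:
  commands:
    - [[0, 0, -0.06], 0, -1]
    - [[0, 0, -0.06], 0, -1]
    - [[0, 0, -0.06], 0, -1]
    - [[0, 0, 0], 0, -1]
    - [[0, 0, 0], 0, -1]

```text
t: 11.87
eef_pos: [487.0, -83.4, 253.4]
tcp_rot: [-3.142, -0.0, 1.865]
ft_force: [-1.6, -0.9, 6.6]
opening: 0.656
grip_force: 30.0
```

```bash
python3 st.py
```

```text
11.8667 [487.01 -83.4  253.38] [-1.6 -0.9  6.6] [-0.16  0.2  -0.62] [-3.142 -0.     1.865] -0.6
```

Request:
move_arm:
  commands:
    - [[0, 0, -0.04], 0, -1]
    - [[0, 0, -0.03], 0, -1]
    - [[0, 0, 0], 0, -1]
    - [[0, 0, 0], 0, -1]
    - [[0, 0, 0], 0, -1]

```text
t: 12.28
eef_pos: [487.0, -83.4, 252.8]
tcp_rot: [3.141, 0.001, 1.866]
ft_force: [-7.8, -0.7, 32.1]
opening: 0.657
grip_force: 30.0
```

```bash
python3 st.py
```

```text
12.2833 [486.98 -83.44 252.79] [-7.8 -0.7 32.1] [-0.14  1.45 -0.19] [3.141e+00 1.000e-03 1.866e+00] -0.6
```

Request:
move_arm:
  commands:
    - [[0, 0, 0.02], 0, -1]
    - [[0, 0, 0], 0, -1]
    - [[0, 0, 0], 0, -1]
    - [[0, 0, 0], 0, -1]
    - [[0, 0, 0], 0, -1]
    - [[0, 0, 0], 0, -1]
    - [[0, 0, 0], 0, -1]
    - [[0, 0, 0], 0, -1]
    - [[0, 0, 0], 0, -1]
    - [[0, 0, 0], 0, -1]
    - [[0, 0, 0], 0, -1]
    - [[0, 0, 0], 0, -1]
    - [[0, 0, 0], 0, -1]

```text
t: 13.37
eef_pos: [487.0, -83.4, 252.9]
tcp_rot: [3.141, 0.001, 1.866]
ft_force: [-4.9, -0.4, 24.4]
opening: 0.656
grip_force: 30.0
```

```bash
python3 look.py pics/s7.png
```

```text
[487.00363089 -83.44240499 252.84573004] [-4.95910399 -0.7099314  24.15494529] [-0.14913452  0.9605879  -0.20734598] 1.8657602041122907
```

View pics/s7.png

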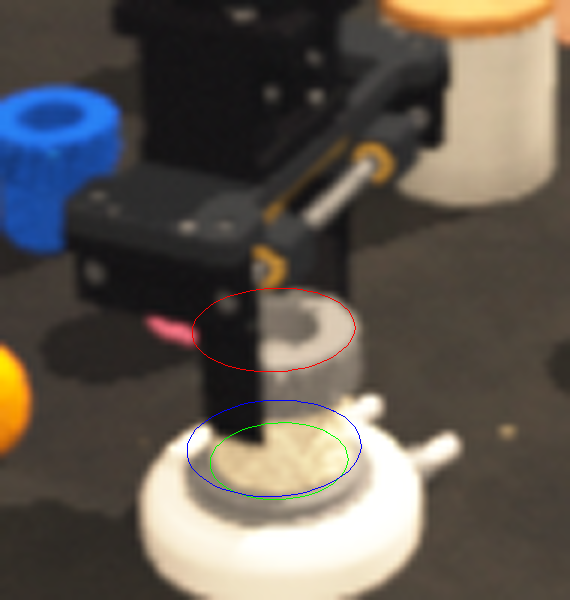

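The cartridge sits on the pressed seal plate, with its underside on the plate at about (280,490) in the crop. The push is a steady 24 N against the hard stop, at the expected height (252.9 against 253).

```bash
python3 -c "
from cell import env
print(env.job_done())"; python3 st.py
```

```text
the job is handed in; nothing more can be done
None
the job is handed in; nothing more can be done
```

The cartridge is keyed onto the spigot and pressed fully home, and I handed the job in at about 13.4 s with the gripper still holding it down at a steady 24 N; the verdict was not shown.

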